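# Fold the lid stay and shut the spares chest

## Task

Shut the blue spares chest. Its lid is propped upright by a folding stay: take the yellow grip at the stay's knee and lift it up and towards the chest's front just past centre, so that the stay unlocks while the lid still stands, then let go of it. Then take the lid by its black bar handle, lower it under control without ever letting it drop, and set it down softly, by feel, until it rests with its own weight on its rubber buffers, neither pressed nor dropped onto them. Force nothing, and leave the cup, the jar and the power brick where they stand.

Things in the scene. Friction and masses are not known exactly. Their poses are not given: they have to be found in the camera images.
- chest: Blue sheet-steel spares chest, fixed on the bench, 260 mm deep (its x), 300 mm wide (its y), rim 85 mm above the bench. Origin: centre of its underside; z up. Its front is its own -x side and faces roughly the robot's left (world +y); the lid is hinged on the rim of its +x side; the stay stands near its +y end.
- lid_hinge (a point): Middle of the lid's hinge line on the chest's rear rim, 85 mm above the bench; the line runs along the chest's y. Hinge and knee are stiff (0.12 and 0.06 N m of friction): with the stay unlocked the lid still stands by itself above 1.35 rad, but leaning farther forward it falls. While the stay is locked the lid cannot be lowered.
- lid (a joint): Opening angle of the lid (rad): 1.55 as found, propped upright; 0 with its skin level. Shut, it rests on the rubber buffers at 0.005 to 0.05. The lid is a steel tray, 264 mm from hinge to front edge, 308 mm wide, 22 mm above the rim, its skirt overlapping the chest, of 0.45 to 0.8 kg, centre of mass about 140 mm from the hinge line.
- lid_handle (a point): Centre of the lid's black bar handle, on the lid's outside: a round bar 12 mm thick, 130 mm long, parallel to the hinge line, on posts 60 mm either side of its middle; 34 mm free between bar and lid. It is 235 mm along the lid from the hinge line (the lid's edge 29 mm farther), 62 mm off the rim plane. It may turn in the grip as the lid comes down.
- buffers: The two black rubber buffers in the chest's front corners (122 mm either side of the middle, 232 mm in front of the hinge line), on which the shut lid rests; origin: the chest's own. They are screw-adjusted: how high they stand differs from chest to chest and is not measured, so the lid comes to rest anywhere from 0.005 to 0.05 rad. They bear its weight with 3 to 5 N and give 1 mm per 8 N.
- stay_knee_grip (a point): Centre of the yellow grip at the knee of the folding stay: a barrel 16 mm in diameter, 32 mm long along the chest's y (the two steel arms, 14 mm wide, pass its middle; its ends are free). As found it is about 53 mm in front of the upright lid's hinge line and 137 mm above the bench.
- stay_foot (a point): Lower pivot of the stay, on the chest. The stay is two 95 mm arms, foot to knee and knee to lid (pivoted on the lid 125 mm from the hinge line), swinging square to the chest's y. The knee grip moves on a circle about this point: to unlock, up and to the chest's front at 45 degrees. The arms are rigid across that path: a grip that strays from it strains them.
- stay_knee (a joint): Knee angle of the stay (rad): 0 with the arms in line; as found about -0.16, past centre and locked on its stop (grip 7.5 mm below the line of the end pivots); positive when unlocked and folding, about 2.9 with the lid shut. At 0.2 to 0.8 the lid still stands by itself and the knee stays where it is left; from about 1.0 a heavy lid falls.
- cup_centre (a point): Red paper cup with a white lid, 80 mm in diameter, 105 mm tall, loose: leave it. Point: on its axis, 50 mm above the bench.
- jar_centre (a point): Jar of brass screws with a black cap, 60 mm in diameter, 70 mm tall, loose: leave it. Point: on its axis, 35 mm above the bench.
- brick_centre (a point): Black laptop power brick, 115 x 50 x 32 mm, lying flat, loose: leave it. Point: its centre, 16 mm above the bench.

How it is judged:
On the way, in this order (a step that is already met when the one before it is completed fails the run):
1. the stay's knee has been lifted past centre while the lid still stands (value of joint stay_knee above 0.1 rad and value of joint lid above 1.25 rad), for 0.2 s.
2. the lid is on its way down in the fingers (value of joint lid between 0.2 and 1 rad and contact force between the fingers and lid above 0.5 N), for 0.2 s.
At the end, for the whole second after the job is handed in: the lid is shut: under 0.06 rad, at rest (under 0.02 rad/s), its weight on the buffers (over 1 N); the cup, the jar and the brick are within 15 mm of where they stood (value of joint lid below 0.06 rad and contact force between lid and buffers above 1 N and velocity of joint lid between -0.02 and 0.02 rad/s and distance of each of cup_centre, jar_centre, brick_centre from where it was at the start of the episode below 0.015 m); the robot touches nothing.
It fails at once if the lid drops: it falls faster than 0.9 rad/s (velocity of joint lid below -0.9 rad/s).
It fails at once if the locked stay is forced: the stop at its knee is loaded with over 30 N (contact force between stay_lower and stay_knee above 30 N).
It fails at once if the lid is pressed or dropped on its buffers with over 15 N (contact force between lid and buffers above 15 N).
It fails at once if the cup, the jar or the brick is knocked away (over 30 mm) (distance of any of cup_centre, jar_centre, brick_centre from where it was at the start of the episode above 0.03 m).
It also fails if it takes over 72 s, if anything falls off the work surface, if the arm or the gripper's body presses on something with over 40 N, if the wrist force passes 120 N, or if a joint passes its speed limit or range.

## Robot

A 6-joint arm with a two-finger parallel gripper is mounted at the origin on the work surface. World frame = base frame: x ahead of the robot, y to its left, z up, the work surface at z = 0. Lengths are in m, angles in rad, forces in N, time in s.
With the tool pointing down it reaches from about 0.35 to 0.975 m from the base axis. Payload 4.9 kg.
Tool frame: the origin (TCP) lies on the centre line of the jaws, within the pads' length; the fingertips stand 14 mm ahead of it and the grasp point (between the pads) lies 5 mm behind it; z points along the fingers, y is the line along which they close (so a half turn about z gives the same grasp; the last joint's range is limited). The gripper opens to 85 mm and grips with 20 to 120 N. Pads are 22 mm wide; open, the fingers measure 114 mm over their backs; the gripper's body (76 mm by 85 mm) begins 54 mm behind the grasp point. The pads swing forward as they close: fully open they stand 13 mm farther back than shut.
Start: joints at [-1.366, 0.053, 1.613, -0, 1.476, -0.119], TCP at [0.199, -0.593, 0.245] pointing down, gripper open.
Joint ranges: [-3.01, 3.01], [-1.01, 2.22], [0.06, 2.58], [-1.02, 4.17], [0.09, 2.62], [-3.14, 3.14]. Speed limits (rad/s): [2.57, 2.57, 3.14, 3.14, 3.14, 3.14].

## Interface

Orientations are given as a unit quaternion [w, x, y, z].
In Python, from plant import * gives the robot as it stands.
- The arm moves only by the tool send_rows, never from a script. Its argument "steps" is a list of rows, each an object with "translation": the shift along the tool's x, y, z in cm, a list of three; "delta_rot": the turn, a rotation vector about the tool's x, y, z in rad, a list of three; "jaw": the finger opening in cm, from 0 to 8.54. In form: [{"translation": [dx, dy, dz], "delta_rot": [rx, ry, rz], "jaw": jaw}, ...]. A call has exactly 8 rows; each row is the pose to reach, as a shift and turn from the pose commanded when the call began, along the tool's axes at that moment; what a row does not reach only later rows make up. A row lasts 1/10 s, in which the tool goes at most 50 mm and 8.59 degrees, less where a joint would pass 70% of its speed; a pose out of reach is approached as far as the arm can. A call with a gripper value outside its range is refused whole. The fingers move at their own pace and stop on an object; the grip force is fixed at half the most. Time passes only in rows, so rows that repeat a pose let the fingers close, or fill a call up. It gives the time, the measured TCP pose, the force, the opening and the grip force at its end, in the units of the state.
- state(): the state, without advancing time (a new reading comes with each control period).
- grab_frame(name): name is "scene" or "top" or "wrist"; returns a dict with "pixels" (400x640x3 uint8, blue, green, red), "range_z" (400x640 float32, m along the optical axis (not along the pixel's ray), 0 where there is no reading), "fx", "fy", "cx", "cy" (pixels), "dist" ([k1, k2, p1, p2, k3] as OpenCV has them; the pictures are not rectified), "rvec" (rotation vector, rad) and "tvec" (3), from world to camera coordinates, as OpenCV has them. Camera axes: x right, y down, z forward; pixel columns grow to the right and rows downward; lengths in m; the calibration is good to about 2 mm. A picture is of the moment at which its call begins.
- job_done(): hands the job in; it is judged then, once.
The state is a dict: "time": time; "joint_pos": joint angles; "joint_vel": joint speeds; "joint_efforts": joint torques, N m; "tool_pos": TCP position; "tool_rot": TCP orientation; "contact_force": force on the tool from outside, world axes, zero at the start; "ft_torque": the same for the moment, N m; "gripper_width": opening from 0.0 (shut) to 1.0 (fully open); "grasp_force": force on a finger pad.
Only numpy, scipy, OpenCV 4.12 (cv2) and the standard library are available. Lean on these libraries where they do the work, as an engineer would, in place of code of your own. Each camera call takes 0.05 s, during which the arm holds its last target. There are 200 camera calls.

## Working session

There is one attempt and no reset: what is moved stays moved. The work goes in short steps, Python scripts to look and compute and a tool call to move; the robot and the scene stay as the last step left them, time stands still between calls to the robot, and variables do not carry over. Pictures are saved under pics/ and viewed, at most 10 in all, crops included, and the job is handed in when it is done.

Besides the shell and the picture viewer there is one more tool, called as name([rows], argument=value, ...), one row to a line, values as JSON. send_rows: Moves the arm, as the interface text tells. Its arguments: {"type":"object","properties":{"steps":{"type":"array","items":{"type":"object","properties":{"translation":{"type":"array","items":{"type":"number"}},"delta_rot":{"type":"array","items":{"type":"number"}},"jaw":{"type":"number"}}}}},"required":["steps"]}

```bash
mkdir -p pics; ls; cat > h.py <<'E'
from plant import *
import numpy as np, cv2
from scipy.spatial.transform import Rotation as R
def cam(f):
    K=np.array([[f['fx'],0,f['cx']],[0,f['fy'],f['cy']],[0,0,1.]])
    return K,np.array(f['dist'],float),R.from_rotvec(np.array(f['rvec']).ravel()).as_matrix(),np.array(f['tvec'],float).ravel()
def pts(f,uv,z=None):
    """world points of pixels uv by depth, or on plane z"""
    K,d,Rm,t=cam(f); uv=np.asarray(uv,float).reshape(-1,1,2)
    r=cv2.undistortPoints(uv,K,d).reshape(-1,2); r=np.c_[r,np.ones(len(r))]
    c=-Rm.T@t
    if z is None:
        i=uv.reshape(-1,2).astype(int); s=f['range_z'][i[:,1],i[:,0]]
    w=r@Rm
    if z is not None: s=(z-c[2])/w[:,2]
    return c+w*s[:,None]
def Rt(s=None):
    s=s or state(); q=s['tool_rot']; return R.from_quat([q[1],q[2],q[3],q[0]])
E
python3 - <<'E'
from h import *
for n in ('scene','top'):
    f=grab_frame(n); cv2.imwrite(f'pics/{n}0.png',f['pixels']); np.save(f'pics/{n}0.npy',f,allow_pickle=True)
s=state();print(s, Rt(s).as_matrix().round(3))
E
```

```text
pics
{'time': 0.1, 'joint_pos': array([-1.36603549e+00,  5.32738433e-02,  1.61416024e+00,  1.70052465e-05,
        1.47599504e+00, -1.19005428e-01]), 'joint_vel': array([ 0.00123934,  0.00038029, -0.00339113, -0.00137358, -0.00029589,
        0.00038138]), 'joint_efforts': array([ 1.39055282e-03, -3.94901454e+01, -3.71363604e+01, -7.67327492e-05,
        3.87750420e-03,  2.88086278e-05]), 'tool_pos': array([ 0.19872854, -0.59199709,  0.24419435]), 'tool_rot': array([-9.17753740e-04,  9.86925231e-01,  1.61176130e-01, -3.09038169e-05]), 'contact_force': array([ 0.20952005, -0.73091817, -0.62152523]), 'ft_torque': array([-0.03034208,  0.02769315, -0.05207906]), 'grasp_force': 0.0, 'gripper_width': 0.9966383250036285} [[ 0.948  0.318 -0.   ]
 [ 0.318 -0.948  0.002]
 [ 0.    -0.002 -1.   ]]
```

View pics/scene0.png

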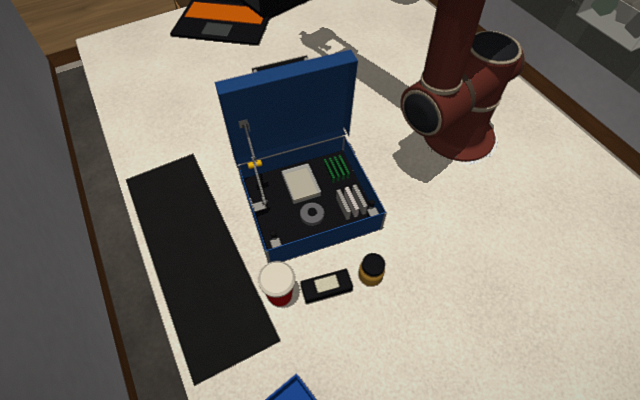

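View pics/top0.png

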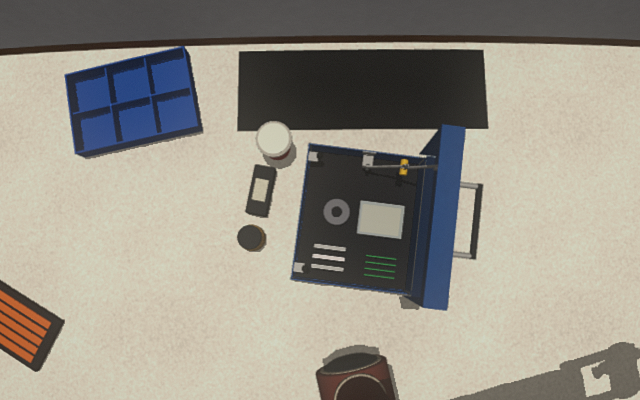

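The scene view shows the open chest at about (300,190) with the yellow grip at (254,163). The cup (277,280), brick (327,286) and jar (372,268) stand before the chest's front. In the top view the grip is at (404,167), the lid is the strip at (445,215), and the handle bar is at (477,220).

```bash
python3 - <<'E'
from h import *
for n in ('top','scene'):
    f=np.load(f'pics/{n}0.npy',allow_pickle=True).item()
    K,d,Rm,t=cam(f); print(n,'cam at',(-Rm.T@t).round(3))
    vv,uu=np.mgrid[0:400,0:640]; uv=np.c_[uu.ravel(),vv.ravel()]
    P=pts(f,uv).reshape(400,640,3); ok=f['range_z']>0
    b,g,r=[f['pixels'][...,i].astype(int) for i in range(3)]
    y=ok&(r>120)&(g>90)&(b<70)&(P[...,2]>.1)&(P[...,2]<.18)&(r-g<90)
    if n=='top': y&=(uu>390)&(uu<420)&(vv<190)
    else: y&=(abs(uu-254)<15)&(abs(vv-163)<12)
    q=P[y]; print('yellow',y.sum(),np.median(q,0).round(4),q.min(0).round(4),q.max(0).round(4))
    blue=ok&(b>r+30)&(b>60)
    if n=='top':
        rim=blue&(abs(P[...,2]-.085)<.006)&(uu>280)&(uu<440)
        q=P[rim]; print('rim',len(q)); box=cv2.minAreaRect(q[:,:2].astype(np.float32)); print(box, cv2.boxPoints(box).round(4))
        lt=blue&(P[...,2]>.33)&(uu>400); q=P[lt]; print('lidtop',len(q),q[:,2].min(),q[:,2].max()); box=cv2.minAreaRect(q[:,:2].astype(np.float32)); print(box, cv2.boxPoints(box).round(4))
        h=ok&(P[...,2]>.28)&(P[...,2]<.36)&(b<70)&(r<70)&(uu>450)&(uu<500)&(vv>170)&(vv<280); q=P[h]; box=cv2.minAreaRect(q[:,:2].astype(np.float32)); print('handle',len(q),np.median(q,0),box,cv2.boxPoints(box).round(4))
        for nm,(u,v),z in (('cup',(274,139),.105),('jar',(251,237),.07),('brick',(261,190),.032)): print(nm,pts(f,[(u,v)],z).round(3), P[v,u].round(3))
    else:
        lf=blue&(P[...,2]>.15)&(P[...,2]<.34)&(uu>210)&(uu<360); q=P[lf]; c=q.mean(0); print('lid face n',np.linalg.svd(q-c,full_matrices=False)[2][2],c,len(q))
E
```

```text
top cam at [0.434 0.087 1.193]
yellow 74 [ 0.6095 -0.0723  0.145 ] [ 0.5987 -0.0812  0.1401] [ 0.631  -0.0641  0.153 ]
rim 193
((0.5148074626922607, 0.02208523452281952), (0.24829284846782684, 0.29847288131713867), 82.01453399658203) [[ 0.3498 -0.0801]
 [ 0.6454 -0.1216]
 [ 0.6798  0.1243]
 [ 0.3843  0.1658]]
lidtop 4355 0.34457059431131587 0.3551392718706733
((0.49712496995925903, -0.10783255845308304), (0.041042447090148926, 0.3074095845222473), 82.14239501953125) [[ 0.3421 -0.1071]
 [ 0.6466 -0.1492]
 [ 0.6522 -0.1085]
 [ 0.3477 -0.0665]]
handle 386 [ 0.48811198 -0.16601136  0.32724588] ((0.48862338066101074, -0.16632521152496338), (0.009253236465156078, 0.12730254232883453), 82.48162078857422) [[ 0.4249 -0.1626]
 [ 0.5511 -0.1792]
 [ 0.5523 -0.1701]
 [ 0.4261 -0.1534]]
cup [[0.686 0.199 0.105]] [0.686 0.199 0.105]
jar [[0.476 0.254 0.07 ]] [0.476 0.253 0.071]
brick [[0.584 0.236 0.032]] [0.584 0.237 0.03 ]
scene cam at [0.775 0.54  0.922]
yellow 55 [ 0.6104 -0.0685  0.1423] [ 0.5992 -0.0772  0.1367] [ 0.63   -0.0625  0.146 ]
lid face n [-0.02761971 -0.21510954 -0.97619928] [ 0.47754713 -0.1247651   0.31284259] 52
```

```bash
cat >> h.py <<'E'
EY=np.array([.990,-.139,0]); EX=np.array([-.139,-.990,0]); UP=np.array([0,0,1.])   # EX = rear
H=np.array([.4965,-.1096,.085]); G=np.array([.615,-.073,.137])
def tool(t):  # tool y along EY, z tilted t rad from down towards rear
    z=np.sin(t)*EX-np.cos(t)*UP; return R.from_matrix(np.c_[np.cross(EY,z),EY,z])
def go(p,rot=None):
    s=state(); r=Rt(s); rot=rot or r
    print('t',s['time'],'tr',(r.inv().apply(np.array(p)-s['tool_pos'])*100).round(2),'rot',(r.inv()*rot).as_rotvec().round(3),'F',s['contact_force'].round(1))
E
python3 - <<'E'
from h import *
go([.60,.03,.5],tool(.6)); go([.60,.03,.5],tool(0))
E
```

```text
t 0.1 tr [ 57.84 -46.25 -25.48] rot [-0.333 -0.538 -1.072] F [ 0.2 -0.7 -0.6]
t 0.1 tr [ 57.84 -46.25 -25.48] rot [-2.000e-03 -1.000e-03 -1.108e+00] F [ 0.2 -0.7 -0.6]
```

send_rows([
  {"translation":[4,-3,-5],"delta_rot":[0,0,-0.1],"jaw":6.5},
  {"translation":[7,-5,-9],"delta_rot":[0,0,-0.2],"jaw":6.5},
  {"translation":[10,-8,-12],"delta_rot":[0,0,-0.3],"jaw":6.5},
  {"translation":[13,-10,-16],"delta_rot":[0,0,-0.4],"jaw":6.5},
  {"translation":[16,-13,-19],"delta_rot":[0,0,-0.5],"jaw":6.5},
  {"translation":[19,-15,-22],"delta_rot":[0,0,-0.6],"jaw":6.5},
  {"translation":[23,-18,-25],"delta_rot":[0,0,-0.7],"jaw":6.5},
  {"translation":[27,-21,-26],"delta_rot":[0,0,-0.8],"jaw":6.5},
])

```text
time: 0.9
tool_pos: [0.3697, -0.3336, 0.4952]
tool_rot: [0.001, 0.845, 0.534, 0.0]
contact_force: [1.3, -0.0, 0.4]
gripper_width: 0.758
grasp_force: 0.0
```

```bash
python3 -c "
from h import *
go([.60,.03,.5],tool(0.6));print(state()['tool_pos'],state()['joint_pos'].round(2))"
```

```text
t 0.9 tr [42.73  5.18 -0.52] rot [-0.089 -0.594 -0.296] F [ 1.3 -0.   0.4]
[ 0.36970994 -0.33360077  0.49521534] [-0.88 -0.27  1.51 -0.    1.91 -0.44]
```

send_rows([
  {"translation":[5,0.6,0],"delta_rot":[0,0,-0.1],"jaw":6.5},
  {"translation":[10,1.2,0],"delta_rot":[0,0,-0.2],"jaw":6.5},
  {"translation":[15,1.8,0],"delta_rot":[0,0,-0.3],"jaw":6.5},
  {"translation":[20,2.4,0],"delta_rot":[-0.02,-0.12,-0.3],"jaw":6.5},
  {"translation":[25,3,0],"delta_rot":[-0.04,-0.24,-0.3],"jaw":6.5},
  {"translation":[30,3.6,0],"delta_rot":[-0.06,-0.36,-0.3],"jaw":6.5},
  {"translation":[36,4.4,0],"delta_rot":[-0.08,-0.48,-0.3],"jaw":6.5},
  {"translation":[42,5,0],"delta_rot":[-0.09,-0.59,-0.3],"jaw":6.5},
])

```text
time: 1.7
tool_pos: [0.5843, 0.0054, 0.4934]
tool_rot: [0.194, 0.72, 0.628, -0.222]
contact_force: [0.9, -0.4, 0.9]
gripper_width: 0.762
grasp_force: 0.0
```

```bash
python3 -c "
from h import *
z=tool(.6).apply([0,0,1])
go(G-.10*z,tool(0.6));print(state()['tool_pos'],state()['joint_pos'].round(2))
f=grab_frame('wrist');cv2.imwrite('pics/w1.png',f['pixels'])"
```

```text
t 1.7 tr [14.04  4.13 23.57] rot [ 0.002 -0.001  0.002] F [ 0.9 -0.4  0.9]
[0.58425902 0.00542021 0.49335185] [ 0.13  0.01  1.33 -0.62  1.91  0.09]
```

View pics/w1.png

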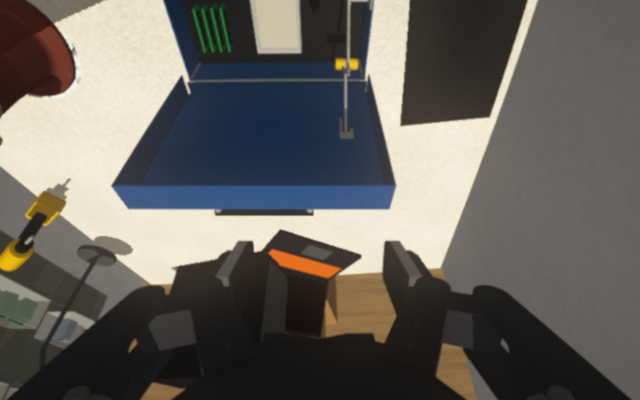

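The wrist view shows the yellow grip at (347,64) on the stay, the lid below it and the jaws at the bottom of the picture.

send_rows([
  {"translation":[2,0.6,3.4],"delta_rot":[0,0,0],"jaw":6.5},
  {"translation":[4,1.2,6.8],"delta_rot":[0,0,0],"jaw":6.5},
  {"translation":[6,1.8,10],"delta_rot":[0,0,0],"jaw":6.5},
  {"translation":[8,2.4,13.5],"delta_rot":[0,0,0],"jaw":6.5},
  {"translation":[10,3,17],"delta_rot":[0,0,0],"jaw":6.5},
  {"translation":[12,3.6,20.5],"delta_rot":[0,0,0],"jaw":6.5},
  {"translation":[14,4.1,22.5],"delta_rot":[0,0,0],"jaw":6.5},
  {"translation":[14,4.1,22.5],"delta_rot":[0,0,0],"jaw":6.5},
])

```text
time: 2.55
tool_pos: [0.6197, -0.013, 0.2213]
tool_rot: [0.188, 0.72, 0.629, -0.225]
contact_force: [-0.8, -0.3, -1.0]
gripper_width: 0.76
grasp_force: 0.0
```

```bash
python3 -c "
from h import *
f=grab_frame('wrist');cv2.imwrite('pics/w2.png',f['pixels'])
px=f['pixels'].astype(int);b,g,r=px[...,0],px[...,1],px[...,2]
m=((r>110)&(g>80)&(b<70)&(abs(r-g)<90)).astype(np.uint8)
n,l,st,c=cv2.connectedComponentsWithStats(m)
for i in range(1,n):
  if st[i,4]>40:
    v,u=np.where(l==i);P=pts(f,np.c_[u,v]);P=P[f['range_z'][v,u]>0]
    print(st[i],c[i]);
    if len(P): print(np.median(P,0).round(4),'alongEY',((P-H)@EY).min().round(4),((P-H)@EY).max().round(4),'front',np.percentile((P-H)@-EX,[2,50,98]).round(4),'z',np.percentile(P[:,2],[2,50,98]).round(4))
z=tool(.6).apply([0,0,1])
go(G+.005*z,tool(0.6));print(state()['tool_pos'],state()['joint_pos'].round(2))"
```

```text
[303 197  17  19 291] [310.4467354  205.68728522]
[ 0.6039 -0.0652  0.1413] alongEY 0.0892 0.1072 front [-0.0187  0.0589  0.0617] z [0.0902 0.1413 0.1448]
[328 196  16  20 293] [335.58361775 206.17406143]
[ 0.6237 -0.0679  0.1415] alongEY 0.1143 0.1332 front [-0.0186  0.059   0.062 ] z [0.0926 0.1415 0.1447]
[436 344  36  56 487] [452.84188912 373.47433265]
[ 1.1914 -2.1037 -0.0213] alongEY 0.1485 1.0375 front [-1.8945 -1.8782 -1.863 ] z [-0.2161 -0.0213  0.0908]
t 2.6 tr [-0.04  0.3  11.16] rot [-0.006 -0.004  0.005] F [ 0.   0.1 -0.8]
[ 0.62103173 -0.0131194   0.22505115] [ 0.09  0.17  1.59 -0.58  1.54  0.3 ]
```

View pics/w2.png

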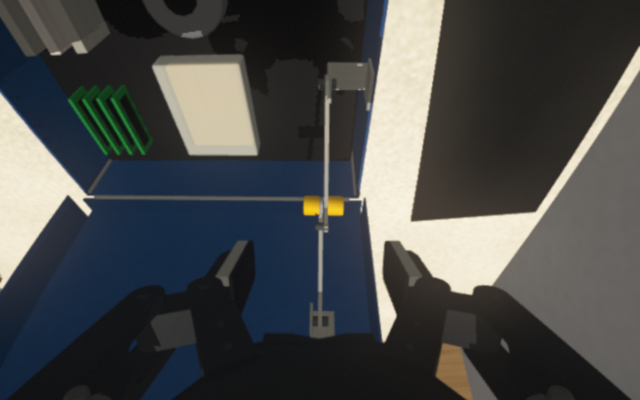

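The wrist view shows the barrel at (323,206) with the steel arm through its middle. It is centred between the open jaws and free at both ends.

send_rows([
  {"translation":[0,0.2,2],"delta_rot":[0,0,0],"jaw":5.5},
  {"translation":[0,0.2,4],"delta_rot":[0,0,0],"jaw":5.5},
  {"translation":[0,0.2,6],"delta_rot":[0,0,0],"jaw":5.5},
  {"translation":[0,0.2,8],"delta_rot":[0,0,0],"jaw":5.5},
  {"translation":[0,0.2,10],"delta_rot":[0,0,0],"jaw":5.5},
  {"translation":[0,0.2,11],"delta_rot":[0,0,0],"jaw":5.5},
  {"translation":[0,0.2,11],"delta_rot":[0,0,0],"jaw":5.5},
  {"translation":[0,0.2,11],"delta_rot":[0,0,0],"jaw":5.5},
])

```text
time: 3.4
tool_pos: [0.6168, -0.074, 0.1387]
tool_rot: [0.192, 0.721, 0.628, -0.221]
contact_force: [0.9, -0.0, 0.4]
gripper_width: 0.646
grasp_force: 0.0
```

```bash
python3 -c "
from h import *
f=grab_frame('wrist');cv2.imwrite('pics/w3.png',f['pixels'])
z=tool(.6).apply([0,0,1]); s=state()
go(G+.005*z,tool(0.6)); print('grasp pt rel',(s['tool_pos']-.005*z-H)@-EX,(s['tool_pos']-.005*z-H)@EY,(s['tool_pos']-.005*z)[2])"
```

```text
t 3.45 tr [ 0.14 -0.21  0.63] rot [ 0.002 -0.006  0.001] F [ 0.  -0.7  0.4]
grasp pt rel 0.055051751848726536 0.11427330541164342 0.1429754386684407
```

View pics/w3.png

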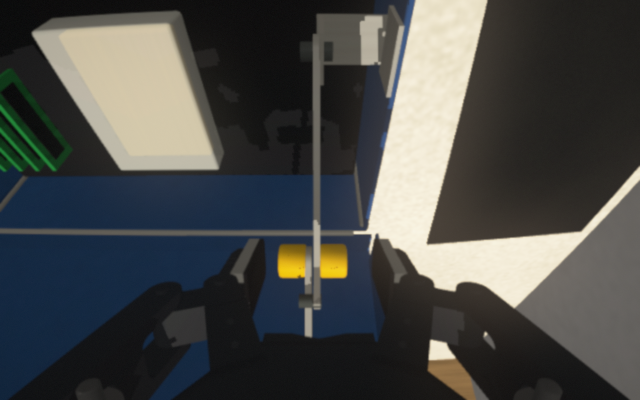

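The barrel sits between the pads at (313,261), about 2 mm to the left of their middle.

send_rows([
  {"translation":[0.1,-0.2,0.5],"delta_rot":[0,0,0],"jaw":5},
  {"translation":[0.1,-0.2,0.5],"delta_rot":[0,0,0],"jaw":4.4},
  {"translation":[0.1,-0.2,0.5],"delta_rot":[0,0,0],"jaw":3.8},
  {"translation":[0.1,-0.2,0.5],"delta_rot":[0,0,0],"jaw":3.4},
  {"translation":[0.1,-0.2,0.5],"delta_rot":[0,0,0],"jaw":3.0},
  {"translation":[0.1,-0.2,0.5],"delta_rot":[0,0,0],"jaw":2.8},
  {"translation":[0.1,-0.2,0.5],"delta_rot":[0,0,0],"jaw":2.8},
  {"translation":[0.1,-0.2,0.5],"delta_rot":[0,0,0],"jaw":2.8},
])

```text
time: 4.25
tool_pos: [0.6137, -0.0756, 0.1324]
tool_rot: [0.192, 0.721, 0.628, -0.221]
contact_force: [-1.0, 1.3, 1.1]
gripper_width: 0.359
grasp_force: 59.2
```

```bash
python3 -c "
from h import *
s=state();r=Rt(s)
foot=G+.067*(-EX)-.067*UP
v=r.apply([0,0,-.005])+s['tool_pos']-foot; print(s['contact_force'].round(1),s['grasp_force'],s['gripper_width'],v@EX,v[2])
v=np.array([.067*EX+.067*UP]).ravel()
for a in (.05,.1,.15,.2,.25,.3,.35):
  for sg in (1,):
    w=R.from_rotvec(-EY*a).apply(v); print(a,w.round(3),(r.inv().apply(w-v)*100).round(2))"
```

```text
[-1.   1.3  1.1] 59.22321259975433 0.3593537221593297 0.06692790844018183 0.06649247932297503
0.05 [-0.009 -0.063  0.07 ] [ 0.1  -0.   -0.46]
0.1 [-0.008 -0.059  0.073] [ 0.23 -0.   -0.92]
0.15 [-0.008 -0.056  0.076] [ 0.37 -0.   -1.37]
0.2 [-0.007 -0.052  0.079] [ 0.54 -0.   -1.81]
0.25 [-0.007 -0.048  0.081] [ 0.73 -0.   -2.24]
0.3 [-0.006 -0.044  0.084] [ 0.95 -0.   -2.67]
0.35 [-0.006 -0.04   0.086] [ 1.18 -0.   -3.08]
```

send_rows([
  {"translation":[0.04,0,-0.2],"delta_rot":[0,0,0],"jaw":2.8},
  {"translation":[0.08,0,-0.4],"delta_rot":[0,0,0],"jaw":2.8},
  {"translation":[0.13,0,-0.6],"delta_rot":[0,0,0],"jaw":2.8},
  {"translation":[0.19,0,-0.8],"delta_rot":[0,0,0],"jaw":2.8},
  {"translation":[0.25,0,-1.0],"delta_rot":[0,0,0],"jaw":2.8},
  {"translation":[0.32,0,-1.2],"delta_rot":[0,0,0],"jaw":2.8},
  {"translation":[0.37,0,-1.37],"delta_rot":[0,0,0],"jaw":2.8},
  {"translation":[0.37,0,-1.37],"delta_rot":[0,0,0],"jaw":2.8},
])

```text
time: 5.05
tool_pos: [0.615, -0.0659, 0.1414]
tool_rot: [0.192, 0.721, 0.628, -0.222]
contact_force: [0.6, -4.7, -2.7]
gripper_width: 0.357
grasp_force: 59.9
```

Forces are small, so I continue along the arc.

send_rows([
  {"translation":[0.05,0,-0.2],"delta_rot":[0,0,0],"jaw":2.8},
  {"translation":[0.12,0,-0.4],"delta_rot":[0,0,0],"jaw":2.8},
  {"translation":[0.2,0,-0.6],"delta_rot":[0,0,0],"jaw":2.8},
  {"translation":[0.28,0,-0.8],"delta_rot":[0,0,0],"jaw":2.8},
  {"translation":[0.38,0,-1.0],"delta_rot":[0,0,0],"jaw":2.8},
  {"translation":[0.47,0,-1.2],"delta_rot":[0,0,0],"jaw":2.8},
  {"translation":[0.58,0,-1.4],"delta_rot":[0,0,0],"jaw":2.8},
  {"translation":[0.58,0,-1.4],"delta_rot":[0,0,0],"jaw":2.8},
])

```text
time: 5.85
tool_pos: [0.6167, -0.0533, 0.1498]
tool_rot: [0.192, 0.721, 0.628, -0.222]
contact_force: [0.5, -4.6, -1.3]
gripper_width: 0.359
grasp_force: 59.8
```

```bash
python3 -c "
from h import *
f=grab_frame('scene');cv2.imwrite('pics/s2.png',cv2.resize(f['pixels'][40:240,150:400],None,fx=3,fy=3))
s=state();foot=G+.067*(-EX)-.067*UP
v=s['tool_pos']-Rt(s).apply([0,0,.005])-foot; print(s['contact_force'].round(1),v@EX,v[2],np.linalg.norm(v), np.arctan2(v[2],v@EX)-np.pi/4)"
```

```text
[ 0.2 -4.4 -1.1] 0.044427368142484054 0.0839498351471385 0.09499280921166539 0.29865397203819843
```

View pics/s2.png

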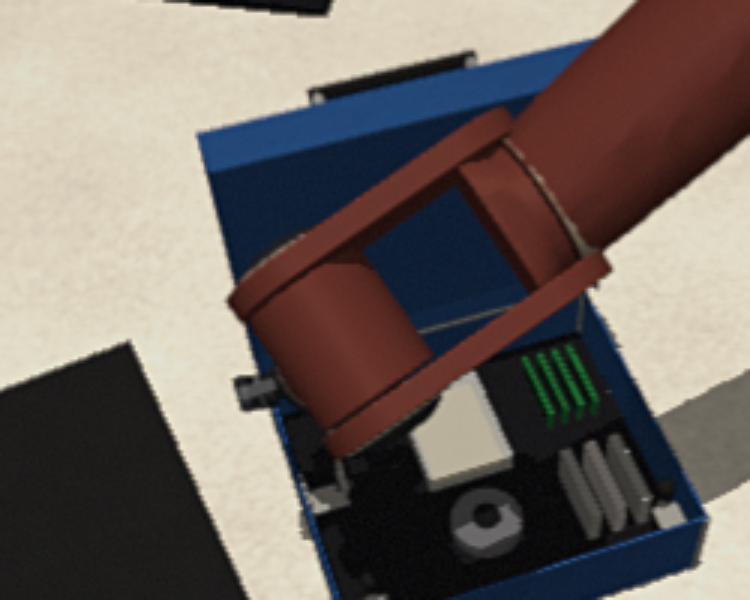

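The lid still stands (its top edge runs from (205,140) to (590,45)), with the wrist in front of it. The knee is at about 0.44 rad, so I release and back out.

send_rows([
  {"translation":[0,0,0],"delta_rot":[0,0,0],"jaw":4.0},
  {"translation":[0,0,0],"delta_rot":[0,0,0],"jaw":5.0},
  {"translation":[0,0,0],"delta_rot":[0,0,0],"jaw":5.5},
  {"translation":[0,0,-1],"delta_rot":[0,0,0],"jaw":5.5},
  {"translation":[0,0,-3],"delta_rot":[0,0,0],"jaw":5.5},
  {"translation":[0,0,-6],"delta_rot":[0,0,0],"jaw":5.5},
  {"translation":[0,0,-10],"delta_rot":[0,0,0],"jaw":5.5},
  {"translation":[0,0,-15],"delta_rot":[0,0,0],"jaw":5.5},
])

```text
time: 6.7
tool_pos: [0.6278, 0.0314, 0.2743]
tool_rot: [0.191, 0.721, 0.628, -0.223]
contact_force: [1.0, 0.2, 1.6]
gripper_width: 0.65
grasp_force: 0.0
```

```bash
python3 -c "
from h import *
f=grab_frame('top');K,d,Rm,t=cam(f)
vv,uu=np.mgrid[0:400,0:640];P=pts(f,np.c_[uu.ravel(),vv.ravel()]).reshape(400,640,3)
px=f['pixels'].astype(int);b,g,r=px[...,0],px[...,1],px[...,2]
h=(f['range_z']>0)&(P[...,2]>.26)&(P[...,2]<.36)&(b<70)&(r<70)&(uu>440)&(uu<500)&(vv>170)&(vv<280)
q=P[h];print('handle',len(q),cv2.minAreaRect(q[:,:2].astype(np.float32)),np.median(q[:,2]),((q-H)@EX).min(),((q-H)@EX).max())
s=state();print(s['tool_pos'],s['contact_force'].round(1),s['joint_pos'].round(2))
go([.55,0,.50],tool(0)); go([.49,-.20,.52],tool(0)); go([.49,-.28,.48],tool(-.75))"
```

```text
handle 212 ((0.4895140528678894, -0.1583092361688614), (0.009123456664383411, 0.1253724992275238), 81.2959976196289) 0.32875756105305065 0.04498965733121162 0.05417283086588237
[0.63151143 0.03546882 0.28442202] [0.4 1.7 5.9] [ 0.16  0.17  1.5  -0.57  1.65  0.31]
t 6.75 tr [-15.87  -7.39 -15.41] rot [0.011 0.59  0.001] F [0.4 1.7 5.9]
t 6.75 tr [-34.14 -10.62  -5.62] rot [0.011 0.59  0.001] F [0.4 1.7 5.9]
t 6.75 tr [-38.49  -9.58   2.12] rot [0.01  1.34  0.005] F [0.4 1.7 5.9]
```

```bash
cat >> h.py <<'E'
F=-EX
def htool(phi):
    z=np.sin(phi)*F-np.cos(phi)*UP; return R.from_matrix(np.c_[-EY,np.cross(z,-EY),z])
def hp(th): return H+.235*(np.cos(th)*F+np.sin(th)*UP)+.062*(np.cos(th)*UP-np.sin(th)*F)
E
python3 -c "
from h import *
print(hp(1.52),hp(0.02))
go([.58,-.03,.47],htool(0))
s=state();r0=Rt(s)
z=htool(.9).apply([0,0,1]);p=hp(1.52)-.11*z;print(p)
go([.49,-.3,.47],htool(0.4));go(p,htool(.9))
a=htool(0);b=[.58,-.03,.47]
print((a.inv().apply(np.array([.49,-.3,.46])-b)*100).round(1),(a.inv()*htool(.9)).as_rotvec())"
```

```text
[ 0.48955166 -0.15908814  0.3228449 ] [0.52898612 0.12177595 0.15168729]
t 6.75 tr [-16.31  -4.04 -11.46] rot [-0.454  0.471 -1.52 ] F [0.4 1.7 5.9]
[ 0.47757247 -0.2444076   0.39123415]
t 6.75 tr [-39.58  -9.32   4.06] rot [-0.763  0.779 -1.426] F [0.4 1.7 5.9]
t 6.75 tr [-30.77 -11.38   7.62] rot [-1.141  1.156 -1.24 ] F [0.4 1.7 5.9]
[  5.2 -28.    1. ] [-8.99858990e-01 -2.15359738e-17  0.00000000e+00]
```

send_rows([
  {"translation":[-4,-1,-3],"delta_rot":[-0.04,0.04,-0.13],"jaw":4},
  {"translation":[-8,-2,-6],"delta_rot":[-0.08,0.08,-0.26],"jaw":4},
  {"translation":[-12,-3,-8.5],"delta_rot":[-0.12,0.12,-0.4],"jaw":4},
  {"translation":[-16.3,-4,-11.5],"delta_rot":[-0.16,0.16,-0.53],"jaw":4},
  {"translation":[-16.3,-4,-11.5],"delta_rot":[-0.2,0.2,-0.66],"jaw":4},
  {"translation":[-16.3,-4,-11.5],"delta_rot":[-0.24,0.25,-0.8],"jaw":4},
  {"translation":[-16.3,-4,-11.5],"delta_rot":[-0.28,0.29,-0.93],"jaw":4},
  {"translation":[-16.3,-4,-11.5],"delta_rot":[-0.32,0.33,-1.06],"jaw":4},
])

```text
time: 7.55
tool_pos: [0.5793, -0.0335, 0.4623]
tool_rot: [0.061, 0.292, 0.952, -0.073]
contact_force: [0.8, 0.2, -0.7]
gripper_width: 0.469
grasp_force: 0.0
```

```bash
python3 -c "
from h import *
print(state()['tool_pos'],state()['joint_pos'].round(2))
go([.50,-.30,.47],htool(0.1))"
```

```text
[ 0.57930626 -0.03346025  0.46225008] [-0.11 -0.14  1.45 -0.17  1.73 -1.12]
t 7.55 tr [ -8.19 -26.38   3.3 ] rot [-0.236  0.156 -0.448] F [ 0.8  0.2 -0.7]
```

send_rows([
  {"translation":[-1,-3.3,0.2],"delta_rot":[-0.06,0.04,-0.12],"jaw":3.5},
  {"translation":[-2,-6.6,0.6],"delta_rot":[-0.12,0.08,-0.24],"jaw":3.5},
  {"translation":[-3,-10,1],"delta_rot":[-0.18,0.12,-0.34],"jaw":3.5},
  {"translation":[-4,-13.3,1.5],"delta_rot":[-0.23,0.15,-0.44],"jaw":3.5},
  {"translation":[-5,-16.6,2],"delta_rot":[-0.23,0.15,-0.44],"jaw":3.5},
  {"translation":[-6,-20,2.4],"delta_rot":[-0.23,0.15,-0.44],"jaw":3.5},
  {"translation":[-7,-23,2.8],"delta_rot":[-0.23,0.15,-0.44],"jaw":3.5},
  {"translation":[-8.2,-26.4,3.3],"delta_rot":[-0.23,0.15,-0.44],"jaw":3.5},
])

```text
time: 8.35
tool_pos: [0.4983, -0.3008, 0.4703]
tool_rot: [0.006, 0.076, 0.996, 0.045]
contact_force: [0.0, -0.1, 0.2]
gripper_width: 0.411
grasp_force: 0.0
```

```bash
python3 -c "
from h import *
print(state()['tool_pos'],state()['joint_pos'].round(2))
z=htool(.9).apply([0,0,1]);go(hp(1.52)-.11*z,htool(.9))"
```

```text
[ 0.49826303 -0.3007632   0.47026094] [-0.71 -0.07  1.36  0.08  1.88 -2.1 ]
t 8.35 tr [2.95 4.52 8.33] rot [-0.81   0.012 -0.01 ] F [ 0.  -0.1  0.2]
```

send_rows([
  {"translation":[0.5,0.7,1.4],"delta_rot":[-0.13,0,0],"jaw":3.5},
  {"translation":[1,1.5,2.8],"delta_rot":[-0.27,0,0],"jaw":3.5},
  {"translation":[1.5,2.3,4.2],"delta_rot":[-0.4,0,0],"jaw":3.5},
  {"translation":[2,3,5.6],"delta_rot":[-0.53,0,0],"jaw":3.5},
  {"translation":[2.5,3.8,7],"delta_rot":[-0.67,0,0],"jaw":3.5},
  {"translation":[2.9,4.5,8.3],"delta_rot":[-0.81,0.01,-0.01],"jaw":3.5},
  {"translation":[2.9,4.5,8.3],"delta_rot":[-0.81,0.01,-0.01],"jaw":3.5},
  {"translation":[2.9,4.5,8.3],"delta_rot":[-0.81,0.01,-0.01],"jaw":3.5},
])

```text
time: 9.15
tool_pos: [0.4785, -0.2441, 0.3905]
tool_rot: [0.031, 0.063, 0.898, 0.433]
contact_force: [0.7, 0.9, 1.2]
gripper_width: 0.408
grasp_force: 0.0
```

```bash
python3 -c "
from h import *
print(state()['tool_pos'],state()['joint_pos'].round(2))
z=htool(.9).apply([0,0,1]);go(hp(1.52)+.005*z,htool(.9))
f=grab_frame('wrist');cv2.imwrite('pics/w4.png',f['pixels'])
vv,uu=np.mgrid[0:400,0:640];P=pts(f,np.c_[uu.ravel(),vv.ravel()]).reshape(400,640,3)
px=f['pixels'].max(2)
q=P-hp(1.52); m=(f['range_z']>0)&(px<80)&(np.linalg.norm(q-np.outer(q.reshape(-1,3)@EY,EY).reshape(q.shape),axis=2)<.02)&(abs(q@EY)<.08)
q=q[m]; print(len(q),'front',np.median(q@F),'up',np.median(q[:,2]),'ey',(q@EY).min(),(q@EY).max())"
```

```text
[ 0.47854803 -0.24406049  0.39054971] [-0.9   0.06  1.54  0.73  2.13 -2.12]
t 9.15 tr [ 0.11  0.03 11.42] rot [-0.001  0.001 -0.001] F [0.7 0.9 1.2]
2229 front -0.004430582082130213 up 0.0029128049791381505 ey -0.06644298694908711 0.06376064854608259
```

View pics/w4.png

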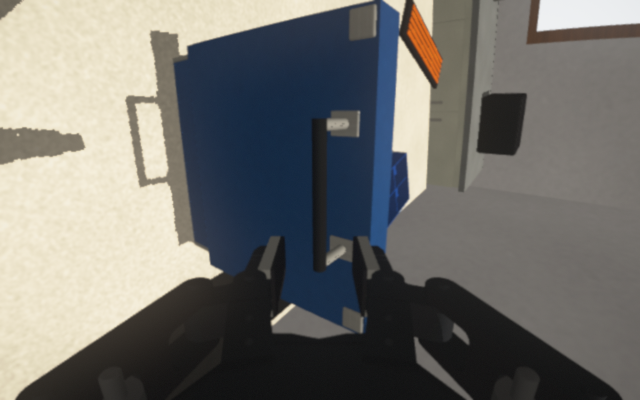

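The handle bar is at (320,195), centred between the jaws, with its axis square to the closing direction.

send_rows([
  {"translation":[0.1,0,2.5],"delta_rot":[0,0,0],"jaw":3.0},
  {"translation":[0.1,0,5],"delta_rot":[0,0,0],"jaw":3.0},
  {"translation":[0.1,0,7],"delta_rot":[0,0,0],"jaw":3.0},
  {"translation":[0.1,0,8.5],"delta_rot":[0,0,0],"jaw":3.0},
  {"translation":[0.1,0,10],"delta_rot":[0,0,0],"jaw":3.0},
  {"translation":[0.1,0,11],"delta_rot":[0,0,0],"jaw":3.0},
  {"translation":[0.1,0,11.3],"delta_rot":[0,0,0],"jaw":3.0},
  {"translation":[0.1,0,11.3],"delta_rot":[0,0,0],"jaw":3.0},
])

```text
time: 10.0
tool_pos: [0.49, -0.156, 0.3204]
tool_rot: [0.031, 0.063, 0.898, 0.434]
contact_force: [0.5, -0.5, 0.1]
gripper_width: 0.353
grasp_force: 0.0
```

send_rows([
  {"translation":[0,0,0],"delta_rot":[0,0,0],"jaw":2.4},
  {"translation":[0,0,0],"delta_rot":[0,0,0],"jaw":2.0},
  {"translation":[0,0,0],"delta_rot":[0,0,0],"jaw":1.6},
  {"translation":[0,0,0],"delta_rot":[0,0,0],"jaw":1.2},
  {"translation":[0,0,0],"delta_rot":[0,0,0],"jaw":0.9},
  {"translation":[0,0,0],"delta_rot":[0,0,0],"jaw":0.9},
  {"translation":[0,0,0],"delta_rot":[0,0,0],"jaw":0.9},
  {"translation":[0,0,0],"delta_rot":[0,0,0],"jaw":0.9},
])

```text
time: 10.8
tool_pos: [0.49, -0.1563, 0.3208]
tool_rot: [0.031, 0.063, 0.898, 0.434]
contact_force: [-0.8, -2.7, 3.5]
gripper_width: 0.118
grasp_force: 52.2
```

```bash
cat >> h.py <<'E'
from scipy.optimize import minimize_scalar
def rows(dth,phi1,n=8):
    """current theta from TCP (grasp point = bar); rows to lower by dth with tilt going to phi1"""
    s=state(); r=Rt(s); g=s['tool_pos']-r.apply([0,0,.005])
    th=minimize_scalar(lambda a:np.linalg.norm(hp(a)-g),bounds=(-.2,1.7),method='bounded').x
    e=g-hp(th); z=r.apply([0,0,1]); phi0=np.arctan2(z@F,-z[2])
    print('t',round(s['time'],2),'th',round(th,3),'phi',round(phi0,3),'err F,U,EY mm',(np.array([e@F,e[2],e@EY])*1e3).round(1),'Fc',s['contact_force'].round(1),'w',s['gripper_width']*8.54,'gf',s['grasp_force'],'j',s['joint_pos'].round(2))
    for k in range(1,n+1):
        a=th-dth*k/n; rt=htool(phi0+(phi1-phi0)*k/n)
        # e fades only through the hinge radius: keep the error as found, turned with the lid
        ee=R.from_rotvec(-EY*0).apply(e)
        p=hp(a)+ee+rt.apply([0,0,.005])
        print(k,(r.inv().apply(p-s['tool_pos'])*100).round(2),(r.inv()*rt).as_rotvec().round(3))
E
python3 -c "
from h import *
rows(.16,.85)"
```

```text
t 10.8 th 1.524 phi 0.9 err F,U,EY mm [-0.3  1.3  0.1] Fc [-0.8 -2.7  3.5] w 1.0041640978198556 gf 52.24126696586609 j [-0.79 -0.02  1.73  0.74  1.97 -2.12]
1 [0.   0.37 0.31] [ 0.007  0.002 -0.   ]
2 [0.   0.73 0.63] [ 0.013  0.002 -0.   ]
3 [0.   1.09 0.96] [ 0.019  0.002 -0.   ]
4 [0.   1.44 1.3 ] [ 0.025  0.002 -0.   ]
5 [0.   1.78 1.64] [ 0.032  0.002 -0.   ]
6 [0.01 2.11 1.99] [ 0.038  0.002 -0.   ]
7 [0.01 2.44 2.34] [ 0.044  0.002 -0.   ]
8 [0.01 2.76 2.7 ] [ 0.051  0.002 -0.   ]
```

send_rows([
  {"translation":[0,0.37,0.31],"delta_rot":[0.007,0,0],"jaw":0.9},
  {"translation":[0,0.73,0.63],"delta_rot":[0.013,0,0],"jaw":0.9},
  {"translation":[0,1.09,0.96],"delta_rot":[0.019,0,0],"jaw":0.9},
  {"translation":[0,1.44,1.3],"delta_rot":[0.025,0,0],"jaw":0.9},
  {"translation":[0,1.78,1.64],"delta_rot":[0.032,0,0],"jaw":0.9},
  {"translation":[0,2.11,1.99],"delta_rot":[0.038,0,0],"jaw":0.9},
  {"translation":[0,2.44,2.34],"delta_rot":[0.044,0,0],"jaw":0.9},
  {"translation":[0,2.76,2.7],"delta_rot":[0.05,0,0],"jaw":0.9},
])

```text
time: 11.6
tool_pos: [0.4954, -0.1177, 0.3253]
tool_rot: [0.029, 0.064, 0.909, 0.411]
contact_force: [-1.2, -2.5, 4.5]
gripper_width: 0.117
grasp_force: 53.0
```

```bash
python3 -c "
from h import *
rows(.28,.65)"
```

```text
t 11.6 th 1.362 phi 0.85 err F,U,EY mm [-0.   0.8 -0. ] Fc [-1.2 -2.5  4.5] w 0.9994067032455053 gf 52.954816818237305 j [-0.73 -0.09  1.77  0.73  1.92 -2.06]
1 [0.   0.57 0.62] [ 0.025  0.001 -0.001]
2 [0.   1.11 1.26] [ 0.05   0.001 -0.001]
3 [0.   1.64 1.92] [ 0.075  0.001 -0.001]
4 [0.01 2.14 2.6 ] [ 0.1    0.001 -0.001]
5 [0.01 2.61 3.29] [ 0.125  0.001 -0.001]
6 [0.01 3.06 4.  ] [ 0.15   0.001 -0.001]
7 [0.01 3.49 4.73] [ 0.175  0.001 -0.001]
8 [0.01 3.89 5.47] [ 0.201  0.001 -0.001]
```

send_rows([
  {"translation":[0,0.57,0.62],"delta_rot":[0.025,0,0],"jaw":0.9},
  {"translation":[0,1.11,1.26],"delta_rot":[0.05,0,0],"jaw":0.9},
  {"translation":[0,1.64,1.92],"delta_rot":[0.075,0,0],"jaw":0.9},
  {"translation":[0,2.14,2.6],"delta_rot":[0.1,0,0],"jaw":0.9},
  {"translation":[0,2.61,3.29],"delta_rot":[0.125,0,0],"jaw":0.9},
  {"translation":[0,3.06,4.0],"delta_rot":[0.15,0,0],"jaw":0.9},
  {"translation":[0,3.49,4.73],"delta_rot":[0.175,0,0],"jaw":0.9},
  {"translation":[0,3.89,5.47],"delta_rot":[0.2,0,0],"jaw":0.9},
])

```text
time: 12.4
tool_pos: [0.5046, -0.0512, 0.318]
tool_rot: [0.022, 0.067, 0.945, 0.318]
contact_force: [-2.1, 0.4, 2.8]
gripper_width: 0.116
grasp_force: 53.3
```

```bash
python3 -c "
from h import *
rows(.28,.47)"
```

```text
t 12.4 th 1.081 phi 0.649 err F,U,EY mm [ 0.1  0.5 -0.1] Fc [-2.1  0.4  2.8] w 0.9876499856016018 gf 53.274385929107666 j [-0.55 -0.2   1.82  0.6   1.77 -1.94]
1 [0.   0.52 0.67] [ 0.023  0.    -0.001]
2 [0.   1.01 1.35] [ 0.045  0.    -0.001]
3 [0.   1.48 2.05] [ 0.067  0.    -0.001]
4 [0.   1.93 2.76] [ 0.09   0.    -0.001]
5 [0.   2.35 3.5 ] [ 0.112  0.    -0.001]
6 [0.01 2.74 4.24] [ 0.134  0.    -0.001]
7 [0.01 3.11 5.  ] [ 0.157  0.    -0.001]
8 [0.01 3.45 5.77] [ 0.179  0.    -0.001]
```

send_rows([
  {"translation":[0,0.52,0.67],"delta_rot":[0.023,0,0],"jaw":0.9},
  {"translation":[0,1.01,1.35],"delta_rot":[0.045,0,0],"jaw":0.9},
  {"translation":[0,1.48,2.05],"delta_rot":[0.067,0,0],"jaw":0.9},
  {"translation":[0,1.93,2.76],"delta_rot":[0.09,0,0],"jaw":0.9},
  {"translation":[0,2.35,3.5],"delta_rot":[0.112,0,0],"jaw":0.9},
  {"translation":[0,2.74,4.24],"delta_rot":[0.134,0,0],"jaw":0.9},
  {"translation":[0,3.11,5.0],"delta_rot":[0.157,0,0],"jaw":0.9},
  {"translation":[0,3.45,5.77],"delta_rot":[0.179,0,0],"jaw":0.9},
])

```text
time: 13.2
tool_pos: [0.5131, 0.0104, 0.2926]
tool_rot: [0.016, 0.068, 0.97, 0.232]
contact_force: [-5.5, 1.4, 2.3]
gripper_width: 0.121
grasp_force: 53.6
```

```bash
python3 -c "
from h import *
rows(.28,.29)"
```

```text
t 13.2 th 0.802 phi 0.47 err F,U,EY mm [ 0.1  0.1 -0.2] Fc [-5.5  1.4  2.3] w 1.0307033326277188 gf 53.63960087299347 j [-0.36 -0.24  1.86  0.46  1.63 -1.79]
1 [0.   0.45 0.71] [ 0.023 -0.001 -0.001]
2 [0.   0.87 1.44] [ 0.045 -0.001 -0.001]
3 [0.   1.27 2.19] [ 0.068 -0.001 -0.001]
4 [0.   1.64 2.95] [ 0.09  -0.001 -0.001]
5 [0.   1.99 3.72] [ 0.113 -0.001 -0.001]
6 [0.   2.31 4.5 ] [ 0.135 -0.001 -0.001]
7 [0.  2.6 5.3] [ 0.157 -0.001 -0.001]
8 [0.   2.86 6.1 ] [ 0.18  -0.001 -0.001]
```

send_rows([
  {"translation":[0.02,0.45,0.71],"delta_rot":[0.023,0,0],"jaw":0.9},
  {"translation":[0.04,0.87,1.44],"delta_rot":[0.045,0,0],"jaw":0.9},
  {"translation":[0.06,1.27,2.19],"delta_rot":[0.068,0,0],"jaw":0.9},
  {"translation":[0.08,1.64,2.95],"delta_rot":[0.09,0,0],"jaw":0.9},
  {"translation":[0.1,1.99,3.72],"delta_rot":[0.113,0,0],"jaw":0.9},
  {"translation":[0.12,2.31,4.5],"delta_rot":[0.135,0,0],"jaw":0.9},
  {"translation":[0.14,2.6,5.3],"delta_rot":[0.157,0,0],"jaw":0.9},
  {"translation":[0.15,2.86,6.1],"delta_rot":[0.18,0,0],"jaw":0.9},
])

```text
time: 14.0
tool_pos: [0.5203, 0.0628, 0.2515]
tool_rot: [0.011, 0.07, 0.987, 0.144]
contact_force: [4.7, -1.4, -2.5]
gripper_width: 0.113
grasp_force: 53.2
```

```bash
python3 -c "
from h import *
rows(.26,.13)"
```

```text
t 14.0 th 0.524 phi 0.29 err F,U,EY mm [ 0.1  0.1 -0.4] Fc [ 4.7 -1.4 -2.5] w 0.9649656061252329 gf 53.224167823791504 j [-0.17 -0.23  1.88  0.29  1.49 -1.62]
1 [0.   0.35 0.7 ] [ 0.02   0.003 -0.002]
2 [0.01 0.68 1.42] [ 0.04   0.003 -0.002]
3 [0.01 0.99 2.14] [ 0.06   0.003 -0.002]
4 [0.01 1.27 2.87] [ 0.08   0.003 -0.002]
5 [0.02 1.52 3.61] [ 0.1    0.003 -0.002]
6 [0.02 1.76 4.36] [ 0.12   0.003 -0.002]
7 [0.02 1.97 5.12] [ 0.14   0.003 -0.002]
8 [0.02 2.15 5.89] [ 0.16   0.003 -0.002]
```

send_rows([
  {"translation":[-0.02,0.35,0.7],"delta_rot":[0.02,0,0],"jaw":0.9},
  {"translation":[-0.04,0.68,1.42],"delta_rot":[0.04,0,0],"jaw":0.9},
  {"translation":[-0.05,0.99,2.14],"delta_rot":[0.06,0,0],"jaw":0.9},
  {"translation":[-0.05,1.27,2.87],"delta_rot":[0.08,0,0],"jaw":0.9},
  {"translation":[-0.05,1.52,3.61],"delta_rot":[0.1,0,0],"jaw":0.9},
  {"translation":[-0.05,1.76,4.36],"delta_rot":[0.12,0,0],"jaw":0.9},
  {"translation":[-0.05,1.97,5.12],"delta_rot":[0.14,0,0],"jaw":0.9},
  {"translation":[-0.05,2.15,5.89],"delta_rot":[0.16,0,0],"jaw":0.9},
])

```text
time: 14.8
tool_pos: [0.5254, 0.0998, 0.2013]
tool_rot: [0.005, 0.07, 0.995, 0.065]
contact_force: [4.3, -1.3, -2.9]
gripper_width: 0.122
grasp_force: 52.8
```

```bash
python3 -c "
from h import *
rows(.16,.06)"
```

```text
t 14.8 th 0.264 phi 0.13 err F,U,EY mm [ 0.1  0.1 -0.5] Fc [ 4.3 -1.3 -2.9] w 1.0417563482279302 gf 52.78688371181488 j [-0.02 -0.16  1.89  0.13  1.39 -1.47]
1 [0.   0.18 0.45] [ 0.009  0.001 -0.002]
2 [0.   0.34 0.91] [ 0.017  0.001 -0.002]
3 [0.   0.5  1.36] [ 0.026  0.001 -0.002]
4 [0.   0.65 1.82] [ 0.035  0.001 -0.002]
5 [0.   0.79 2.29] [ 0.044  0.001 -0.002]
6 [0.   0.92 2.75] [ 0.052  0.001 -0.002]
7 [0.   1.05 3.22] [ 0.061  0.001 -0.002]
8 [0.   1.16 3.7 ] [ 0.07   0.001 -0.002]
```

send_rows([
  {"translation":[-0.02,0.18,0.45],"delta_rot":[0.009,0,0],"jaw":0.9},
  {"translation":[-0.04,0.34,0.91],"delta_rot":[0.017,0,0],"jaw":0.9},
  {"translation":[-0.06,0.5,1.36],"delta_rot":[0.026,0,0],"jaw":0.9},
  {"translation":[-0.06,0.65,1.82],"delta_rot":[0.035,0,0],"jaw":0.9},
  {"translation":[-0.06,0.79,2.29],"delta_rot":[0.044,0,0],"jaw":0.9},
  {"translation":[-0.06,0.92,2.75],"delta_rot":[0.052,0,0],"jaw":0.9},
  {"translation":[-0.06,1.05,3.22],"delta_rot":[0.061,0,0],"jaw":0.9},
  {"translation":[-0.06,1.16,3.7],"delta_rot":[0.07,0,0],"jaw":0.9},
])

```text
time: 15.6
tool_pos: [0.5277, 0.1162, 0.1659]
tool_rot: [0.002, 0.071, 0.997, 0.031]
contact_force: [-0.2, 1.3, -2.8]
gripper_width: 0.113
grasp_force: 51.9
```

```bash
python3 -c "
from h import *
rows(.04,.05)"
```

```text
t 15.6 th 0.103 phi 0.062 err F,U,EY mm [ 0.3  0.1 -0.5] Fc [-0.2  1.3 -2.8] w 0.9609727099682617 gf 51.92753255367279 j [ 0.05 -0.1   1.9   0.06  1.33 -1.4 ]
1 [-0.    0.03  0.12] [ 0.001 -0.001 -0.002]
2 [-0.    0.07  0.23] [ 0.003 -0.001 -0.002]
3 [-0.    0.1   0.35] [ 0.004 -0.001 -0.002]
4 [-0.    0.14  0.47] [ 0.006 -0.001 -0.002]
5 [-0.    0.17  0.58] [ 0.007 -0.001 -0.002]
6 [-0.   0.2  0.7] [ 0.009 -0.001 -0.002]
7 [-0.    0.23  0.82] [ 0.01  -0.001 -0.002]
8 [-0.    0.26  0.93] [ 0.012 -0.001 -0.002]
```

send_rows([
  {"translation":[0,0.03,0.12],"delta_rot":[0,0,0],"jaw":0.9},
  {"translation":[0,0.07,0.23],"delta_rot":[0,0,0],"jaw":0.9},
  {"translation":[0,0.1,0.35],"delta_rot":[0,0,0],"jaw":0.9},
  {"translation":[0,0.14,0.47],"delta_rot":[0,0,0],"jaw":0.9},
  {"translation":[0,0.17,0.58],"delta_rot":[0,0,0],"jaw":0.9},
  {"translation":[0,0.2,0.65],"delta_rot":[0,0,0],"jaw":0.9},
  {"translation":[0,0.21,0.7],"delta_rot":[0,0,0],"jaw":0.9},
  {"translation":[0,0.21,0.7],"delta_rot":[0,0,0],"jaw":0.9},
])

```text
time: 16.4
tool_pos: [0.5281, 0.1184, 0.1594]
tool_rot: [0.002, 0.07, 0.997, 0.031]
contact_force: [-4.2, 3.7, -2.5]
gripper_width: 0.12
grasp_force: 52.0
```

send_rows([
  {"translation":[0,0.01,0.02],"delta_rot":[0,0,0],"jaw":0.9},
  {"translation":[0,0.02,0.04],"delta_rot":[0,0,0],"jaw":0.9},
  {"translation":[0,0.02,0.06],"delta_rot":[0,0,0],"jaw":0.9},
  {"translation":[0,0.02,0.08],"delta_rot":[0,0,0],"jaw":0.9},
  {"translation":[0,0.03,0.1],"delta_rot":[0,0,0],"jaw":0.9},
  {"translation":[0,0.03,0.1],"delta_rot":[0,0,0],"jaw":0.9},
  {"translation":[0,0.03,0.1],"delta_rot":[0,0,0],"jaw":0.9},
  {"translation":[0,0.03,0.1],"delta_rot":[0,0,0],"jaw":0.9},
])

```text
time: 17.2
tool_pos: [0.5281, 0.1187, 0.1585]
tool_rot: [0.002, 0.07, 0.997, 0.031]
contact_force: [-4.6, 2.9, -2.2]
gripper_width: 0.116
grasp_force: 52.0
```

send_rows([
  {"translation":[0,0.01,0.02],"delta_rot":[0,0,0],"jaw":0.9},
  {"translation":[0,0.02,0.04],"delta_rot":[0,0,0],"jaw":0.9},
  {"translation":[0,0.02,0.06],"delta_rot":[0,0,0],"jaw":0.9},
  {"translation":[0,0.02,0.08],"delta_rot":[0,0,0],"jaw":0.9},
  {"translation":[0,0.02,0.1],"delta_rot":[0,0,0],"jaw":0.9},
  {"translation":[0,0.02,0.1],"delta_rot":[0,0,0],"jaw":0.9},
  {"translation":[0,0.02,0.1],"delta_rot":[0,0,0],"jaw":0.9},
  {"translation":[0,0.02,0.1],"delta_rot":[0,0,0],"jaw":0.9},
])

```text
time: 18.0
tool_pos: [0.5282, 0.119, 0.1576]
tool_rot: [0.002, 0.07, 0.997, 0.031]
contact_force: [-4.9, 3.3, -1.6]
gripper_width: 0.115
grasp_force: 52.0
```

```bash
python3 -c "
from h import *
rows(.01,.06,1); fs=[]
for i in range(2):
  grab_frame('top'); fs.append(state()['contact_force'].round(2)); print(fs[-1])"
```

```text
t 18.0 th 0.067 phi 0.062 err F,U,EY mm [ 0.2  0.1 -0.4] Fc [-4.9  3.3 -1.6] w 0.9847059157880829 gf 52.039979696273804 j [ 0.05 -0.09  1.9   0.06  1.32 -1.39]
1 [-0.    0.06  0.24] [ 0.002 -0.001 -0.002]
[-5.42  2.52 -1.47]
[-5.22  3.29 -1.2 ]
```

send_rows([
  {"translation":[0.01,0.01,0.02],"delta_rot":[0,0,0],"jaw":0.9},
  {"translation":[0.02,0.02,0.04],"delta_rot":[0,0,0],"jaw":0.9},
  {"translation":[0.03,0.03,0.06],"delta_rot":[0,0,0],"jaw":0.9},
  {"translation":[0.04,0.04,0.08],"delta_rot":[0,0,0],"jaw":0.9},
  {"translation":[0.04,0.04,0.1],"delta_rot":[0,0,0],"jaw":0.9},
  {"translation":[0.04,0.04,0.1],"delta_rot":[0,0,0],"jaw":0.9},
  {"translation":[0.04,0.04,0.1],"delta_rot":[0,0,0],"jaw":0.9},
  {"translation":[0.04,0.04,0.1],"delta_rot":[0,0,0],"jaw":0.9},
])

```text
time: 18.9
tool_pos: [0.5282, 0.1193, 0.1567]
tool_rot: [0.002, 0.07, 0.997, 0.031]
contact_force: [-3.9, -0.3, -2.8]
gripper_width: 0.112
grasp_force: 52.0
```

send_rows([
  {"translation":[0.01,0.01,0.02],"delta_rot":[0,0,0],"jaw":0.9},
  {"translation":[0.02,0.01,0.04],"delta_rot":[0,0,0],"jaw":0.9},
  {"translation":[0.03,0.02,0.06],"delta_rot":[0,0,0],"jaw":0.9},
  {"translation":[0.04,0.02,0.08],"delta_rot":[0,0,0],"jaw":0.9},
  {"translation":[0.04,0.02,0.1],"delta_rot":[0,0,0],"jaw":0.9},
  {"translation":[0.04,0.02,0.1],"delta_rot":[0,0,0],"jaw":0.9},
  {"translation":[0.04,0.02,0.1],"delta_rot":[0,0,0],"jaw":0.9},
  {"translation":[0.04,0.02,0.1],"delta_rot":[0,0,0],"jaw":0.9},
])

```text
time: 19.7
tool_pos: [0.5283, 0.1197, 0.1559]
tool_rot: [0.003, 0.071, 0.997, 0.031]
contact_force: [-0.1, 0.3, -4.7]
gripper_width: 0.122
grasp_force: 51.5
```

send_rows([
  {"translation":[0,0.01,0.02],"delta_rot":[0,0,0],"jaw":0.9},
  {"translation":[0,0.01,0.04],"delta_rot":[0,0,0],"jaw":0.9},
  {"translation":[0,0.02,0.06],"delta_rot":[0,0,0],"jaw":0.9},
  {"translation":[0,0.03,0.08],"delta_rot":[0,0,0],"jaw":0.9},
  {"translation":[0,0.03,0.1],"delta_rot":[0,0,0],"jaw":0.9},
  {"translation":[0,0.03,0.1],"delta_rot":[0,0,0],"jaw":0.9},
  {"translation":[0,0.03,0.1],"delta_rot":[0,0,0],"jaw":0.9},
  {"translation":[0,0.03,0.1],"delta_rot":[0,0,0],"jaw":0.9},
])

```text
time: 20.5
tool_pos: [0.5283, 0.12, 0.155]
tool_rot: [0.003, 0.071, 0.997, 0.031]
contact_force: [0.9, -0.9, -3.7]
gripper_width: 0.121
grasp_force: 51.5
```

send_rows([
  {"translation":[0,0.01,0.02],"delta_rot":[0,0,0],"jaw":0.9},
  {"translation":[0,0.01,0.04],"delta_rot":[0,0,0],"jaw":0.9},
  {"translation":[0,0.01,0.06],"delta_rot":[0,0,0],"jaw":0.9},
  {"translation":[0,0.02,0.08],"delta_rot":[0,0,0],"jaw":0.9},
  {"translation":[0,0.02,0.1],"delta_rot":[0,0,0],"jaw":0.9},
  {"translation":[0,0.02,0.1],"delta_rot":[0,0,0],"jaw":0.9},
  {"translation":[0,0.02,0.1],"delta_rot":[0,0,0],"jaw":0.9},
  {"translation":[0,0.02,0.1],"delta_rot":[0,0,0],"jaw":0.9},
])

```text
time: 21.3
tool_pos: [0.5283, 0.1204, 0.154]
tool_rot: [0.003, 0.07, 0.997, 0.031]
contact_force: [4.2, -0.4, -3.9]
gripper_width: 0.117
grasp_force: 51.5
```

send_rows([
  {"translation":[-0.01,0.01,0.02],"delta_rot":[0,0,0],"jaw":0.9},
  {"translation":[-0.02,0.01,0.04],"delta_rot":[0,0,0],"jaw":0.9},
  {"translation":[-0.03,0.01,0.06],"delta_rot":[0,0,0],"jaw":0.9},
  {"translation":[-0.03,0.02,0.08],"delta_rot":[0,0,0],"jaw":0.9},
  {"translation":[-0.03,0.02,0.1],"delta_rot":[0,0,0],"jaw":0.9},
  {"translation":[-0.03,0.02,0.1],"delta_rot":[0,0,0],"jaw":0.9},
  {"translation":[-0.03,0.02,0.1],"delta_rot":[0,0,0],"jaw":0.9},
  {"translation":[-0.03,0.02,0.1],"delta_rot":[0,0,0],"jaw":0.9},
])

```text
time: 22.1
tool_pos: [0.5284, 0.1206, 0.1529]
tool_rot: [0.002, 0.07, 0.997, 0.031]
contact_force: [2.7, -1.3, -3.7]
gripper_width: 0.118
grasp_force: 51.5
```

send_rows([
  {"translation":[0,0.01,0.02],"delta_rot":[0,0,0],"jaw":0.9},
  {"translation":[-0.01,0.01,0.04],"delta_rot":[0,0,0],"jaw":0.9},
  {"translation":[-0.02,0.01,0.06],"delta_rot":[0,0,0],"jaw":0.9},
  {"translation":[-0.02,0.02,0.08],"delta_rot":[0,0,0],"jaw":0.9},
  {"translation":[-0.02,0.02,0.1],"delta_rot":[0,0,0],"jaw":0.9},
  {"translation":[-0.02,0.02,0.1],"delta_rot":[0,0,0],"jaw":0.9},
  {"translation":[-0.02,0.02,0.1],"delta_rot":[0,0,0],"jaw":0.9},
  {"translation":[-0.02,0.02,0.1],"delta_rot":[0,0,0],"jaw":0.9},
])

```text
time: 22.9
tool_pos: [0.5284, 0.121, 0.1517]
tool_rot: [0.002, 0.07, 0.997, 0.031]
contact_force: [1.5, 1.1, -3.0]
gripper_width: 0.117
grasp_force: 51.6
```

send_rows([
  {"translation":[0,0,0.02],"delta_rot":[0,0,0],"jaw":0.9},
  {"translation":[0,0.01,0.04],"delta_rot":[0,0,0],"jaw":0.9},
  {"translation":[0,0.01,0.06],"delta_rot":[0,0,0],"jaw":0.9},
  {"translation":[0,0.02,0.08],"delta_rot":[0,0,0],"jaw":0.9},
  {"translation":[0,0.02,0.1],"delta_rot":[0,0,0],"jaw":0.9},
  {"translation":[0,0.02,0.1],"delta_rot":[0,0,0],"jaw":0.9},
  {"translation":[0,0.02,0.1],"delta_rot":[0,0,0],"jaw":0.9},
  {"translation":[0,0.02,0.1],"delta_rot":[0,0,0],"jaw":0.9},
])

```text
time: 23.7
tool_pos: [0.5285, 0.1212, 0.1508]
tool_rot: [0.002, 0.07, 0.997, 0.031]
contact_force: [0.1, 2.9, -2.7]
gripper_width: 0.121
grasp_force: 51.6
```

send_rows([
  {"translation":[0,0.01,0.02],"delta_rot":[0,0,0],"jaw":0.9},
  {"translation":[0,0.02,0.04],"delta_rot":[0,0,0],"jaw":0.9},
  {"translation":[0,0.03,0.06],"delta_rot":[0,0,0],"jaw":0.9},
  {"translation":[0,0.03,0.08],"delta_rot":[0,0,0],"jaw":0.9},
  {"translation":[0,0.03,0.1],"delta_rot":[0,0,0],"jaw":0.9},
  {"translation":[0,0.03,0.1],"delta_rot":[0,0,0],"jaw":0.9},
  {"translation":[0,0.03,0.1],"delta_rot":[0,0,0],"jaw":0.9},
  {"translation":[0,0.03,0.1],"delta_rot":[0,0,0],"jaw":0.9},
])

```text
time: 24.5
tool_pos: [0.5285, 0.1215, 0.1499]
tool_rot: [0.002, 0.07, 0.997, 0.031]
contact_force: [-2.5, 1.9, -2.4]
gripper_width: 0.12
grasp_force: 51.7
```

send_rows([
  {"translation":[0,0.01,0.02],"delta_rot":[0,0,0],"jaw":0.9},
  {"translation":[0.01,0.02,0.04],"delta_rot":[0,0,0],"jaw":0.9},
  {"translation":[0.02,0.03,0.06],"delta_rot":[0,0,0],"jaw":0.9},
  {"translation":[0.02,0.03,0.08],"delta_rot":[0,0,0],"jaw":0.9},
  {"translation":[0.02,0.03,0.1],"delta_rot":[0,0,0],"jaw":0.9},
  {"translation":[0.02,0.03,0.1],"delta_rot":[0,0,0],"jaw":0.9},
  {"translation":[0.02,0.03,0.1],"delta_rot":[0,0,0],"jaw":0.9},
  {"translation":[0.02,0.03,0.1],"delta_rot":[0,0,0],"jaw":0.9},
])

```text
time: 25.3
tool_pos: [0.5285, 0.1217, 0.1491]
tool_rot: [0.002, 0.07, 0.997, 0.031]
contact_force: [-4.5, 1.1, 1.0]
gripper_width: 0.121
grasp_force: 52.1
```

Contact: the load went from -2.4 to +1.0 N in one step, so the lid's weight is on the buffers. I open in place.

send_rows([
  {"translation":[0,0,0],"delta_rot":[0,0,0],"jaw":0.9},
  {"translation":[0,0,0],"delta_rot":[0,0,0],"jaw":1.1},
  {"translation":[0,0,0],"delta_rot":[0,0,0],"jaw":1.3},
  {"translation":[0,0,0],"delta_rot":[0,0,0],"jaw":1.6},
  {"translation":[0,0,0],"delta_rot":[0,0,0],"jaw":2.0},
  {"translation":[0,0,0],"delta_rot":[0,0,0],"jaw":2.5},
  {"translation":[0,0,0],"delta_rot":[0,0,0],"jaw":3.0},
  {"translation":[0,0,0],"delta_rot":[0,0,0],"jaw":3.5},
])

```text
time: 26.1
tool_pos: [0.5286, 0.1218, 0.149]
tool_rot: [0.002, 0.071, 0.997, 0.031]
contact_force: [-0.4, -0.8, -0.1]
gripper_width: 0.411
grasp_force: 0.0
```

send_rows([
  {"translation":[0,0,0],"delta_rot":[0,0,0],"jaw":4},
  {"translation":[0,0,0],"delta_rot":[0,0,0],"jaw":4},
  {"translation":[0,0,-1],"delta_rot":[0,0,0],"jaw":4},
  {"translation":[0,0,-2],"delta_rot":[0,0,0],"jaw":4},
  {"translation":[0,0,-4],"delta_rot":[0,0,0],"jaw":4},
  {"translation":[0,0,-7],"delta_rot":[0,0,0],"jaw":4},
  {"translation":[0,0,-11],"delta_rot":[0,0,0],"jaw":4},
  {"translation":[0,0,-15],"delta_rot":[0,0,0],"jaw":4},
])

```text
time: 26.9
tool_pos: [0.5269, 0.1125, 0.301]
tool_rot: [0.003, 0.07, 0.997, 0.031]
contact_force: [1.1, 0.7, 0.1]
gripper_width: 0.466
grasp_force: 0.0
```

```bash
python3 -c "
from h import *
f=grab_frame('scene');cv2.imwrite('pics/end.png',f['pixels']);print(state()['contact_force'].round(1),state()['tool_pos'])
vv,uu=np.mgrid[0:400,0:640];P=pts(f,np.c_[uu.ravel(),vv.ravel()]).reshape(400,640,3)
px=f['pixels'].astype(int);m=(f['range_z']>0)&(px[...,0]>px[...,2]+30)&(P[...,2]>.095)&(P[...,2]<.14)
q=P[m]-H;print(len(q),np.polyfit(q@F,q[:,2],1))"
```

```text
[ 1.6 -0.1  5.7] [0.52994067 0.11245425 0.31018012]
9770 [0.01407398 0.02178569]
```

View pics/end.png

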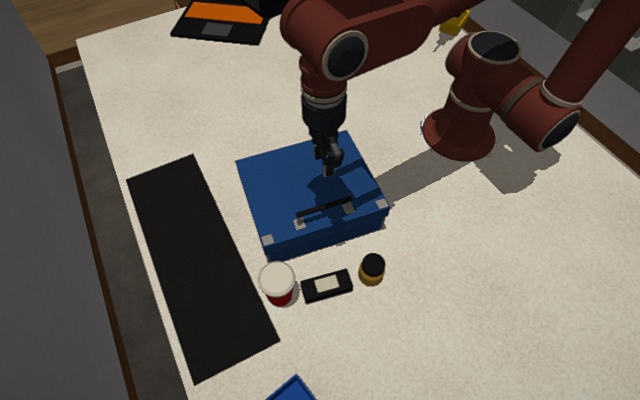

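The lid is shut (about 0.015 to 0.03 rad), with its front edge near (330,240). The gripper is clear above it, and the cup (277,280), brick (327,286) and jar (372,268) are unmoved.

send_rows([
  {"translation":[0,0,-2],"delta_rot":[0,0,0],"jaw":4},
  {"translation":[0,0,-3],"delta_rot":[0,0,0],"jaw":4},
  {"translation":[0,0,-3],"delta_rot":[0,0,0],"jaw":4},
  {"translation":[0,0,-3],"delta_rot":[0,0,0],"jaw":4},
  {"translation":[0,0,-3],"delta_rot":[0,0,0],"jaw":4},
  {"translation":[0,0,-3],"delta_rot":[0,0,0],"jaw":4},
  {"translation":[0,0,-3],"delta_rot":[0,0,0],"jaw":4},
  {"translation":[0,0,-3],"delta_rot":[0,0,0],"jaw":4},
])

```text
time: 27.75
tool_pos: [0.5268, 0.1108, 0.328]
tool_rot: [0.002, 0.07, 0.997, 0.031]
contact_force: [-1.1, -1.4, -0.1]
gripper_width: 0.47
grasp_force: 0.0
```

```bash
python3 -c "
from h import *
print(job_done())"
```

```text
the job is handed in; nothing more can be done
None
```

The chest is shut and the job handed in at about 28 s: stay unlocked with the lid standing, lid lowered in the grip onto its buffers by feel, and cup, jar and brick unmoved in the last picture; no verdict was returned.

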